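Stand the toppled spice jars back up

ROBOT

A 6-joint arm with a two-finger parallel gripper is mounted at the origin on the work surface. World frame = base frame: x ahead of the robot, y to its left, z up, the work surface at z = 0. Lengths are in m, angles in rad, forces in N, time in s.
With the tool pointing down it reaches from about 0.25 to 0.725 m from the base axis. Payload 4 kg.
Tool frame: the origin (TCP) lies at the very end of the fingers, on their centre line; the grasp point (between the pads) lies 19 mm behind it; z points along the fingers, y is the line along which they close (so a half turn about z gives the same grasp; the last joint's range is limited). The gripper opens to 85 mm and grips with 20 to 120 N. Pads are 22 mm wide; open, the fingers measure 114 mm over their backs; the gripper's body (76 mm by 85 mm) begins 54 mm behind the grasp point. The pads swing forward as they close: fully open they stand 13 mm farther back than shut.
Start: joints at [0, 0.241, 0.005, 1.335, 0, 1.571], TCP at [0.5, -0, 0.231] pointing down, gripper open.
Joint ranges: [-2.72, 2.72], [-1.05, 1.87], [-1.09, 1.28], [-1.99, 2.15], [-1.42, 1.44], [-3.14, 3.14]. Speed limits (rad/s): [2.79, 2.79, 3.14, 3.14, 3.14, 3.14].

INTERFACE

Orientations are given as a unit quaternion [x, y, z, w].
In Python, from workcell import * gives the robot as it stands. The module is installed in compiled form; this text tells all that it offers.
- The arm moves only by the tool send_rows, never from a script. Its argument "steps" is text: rows parted by semicolons, each of 7 numbers parted by spaces: the opening, from -1 (shut) to 1 (fully open), then the shift along the world's x, y, z in m, then the turn, a rotation vector about the world's x, y, z in rad. A call has exactly 5 rows; each row shifts and turns the commanded pose from where the row before left it; what a row does not reach is not made up. A row lasts 1/12 s, in which the tool goes at most 41.7 mm and 7.16 degrees, less where a joint would pass 70% of its speed; a pose out of reach is approached as far as the arm can. A call is refused whole if a number of a shift passes 0.0417 or a number of a turn 0.125, either way. A call with a gripper value outside its range is refused whole. The fingers move at their own pace and stop on an object; the grip force is fixed at half the most. Time passes only in rows, so rows that do not move let the fingers close, or fill a call up. It gives the time, the measured TCP pose, the force, the opening and the grip force at its end, in the units of the state.
- get_obs(): the state, without advancing time (a new reading comes with each control period).
- camera(name): name is "scene" or "side" or "wrist"; returns a dict with "frame" (384x512x3 uint8, red, green, blue), "range_z" (384x512 float32, m along the optical axis (not along the pixel's ray), 0 where there is no reading), "camera_matrix" (3x3 intrinsics, pixels), "extrinsics" (4x4, takes a point from world to camera coordinates); the wrist camera has in their place "T_tool_cam" (4x4, takes a point from camera to tool coordinates, whose origin is the TCP and whose axes are the flange's). Camera axes: x right, y down, z forward; pixel columns grow to the right and rows downward; lengths in m; the calibration is good to about 2 mm. A picture is of the moment at which its call begins: read the wrist's pose just before it.
- job_done(): hands the job in; it is judged then, once.
The state is a dict: "clock": time; "joint_pos": joint angles; "joint_vel": joint speeds; "tau": joint torques, N m; "eef_pos": TCP position; "tool_rot": TCP orientation; "ft_force": force on the tool from outside, world axes, zero at the start; "ft_torque": the same for the moment, N m; "grip_width": finger opening in m; "grasp_force": force on a finger pad.
Only numpy, scipy, OpenCV 4.12 (cv2) and the standard library are available. Lean on these libraries where they do the work, as an engineer would, in place of code of your own. Each camera call takes 0.05 s, during which the arm holds its last target. There are 200 camera calls.

TASK

Two of the six glass jars in the rack on the shelf, the ones with the red and the yellow band, have toppled towards the robot onto the front rail. Gently push each one back with the fingertips until it stands upright on the rack floor in its own bay, without pinching or lifting it. Leave the other four jars, the cup, the whisk and the tongs as they are.

Things in the scene. Friction and masses are not known exactly. Their poses are not given: they have to be found in the camera images.
- rack: Fixed slotted oak rack, 120 mm deep (x) by 387 long (y). Origin: centre of its underside; z up, y along the row, x from the robot's side to the back. Its floor is 15 mm above the origin. Six bays centred at y = +-31.5, +-94.5, +-157.5 mm, 58 mm wide between fins that rise 36 mm above the floor. End posts rise 50 mm (front), 68 mm (back) above the floor.
- front_rail (a point): Middle of the rack's front rail: an 8 mm steel rod along the whole rack at rack x = -39 mm, its top 45 mm above the rack's floor. The toppled jars rest on it.
- back_rail (a point): Middle of the upper of two 8 mm steel back rails along the rack at rack x = +52 mm, centred 22 and 63 mm above the floor. They stop a jar from falling out at the back.
- jar_red: Hexagonal clear-glass jar, red paper band, aluminium screw cap. 46 mm across flats, 53 across corners, 100 tall over the cap (40 diameter x 15), about 190 g. Origin: centre of its underside; own z towards the cap. Toppled at the start, in any bay: leans 38 degrees towards rack -x, on its lower front edge (rack x about -2 mm, also its front face once upright) and the front rail.
- jar_red_cap (a point): Centre of the top of the cap of the red jar, 100 mm along its z from its origin. At the start the cap's foremost edge is at about rack x = -61 mm, some 80 mm above the rack's floor. Pushed at the cap towards rack +x (under 5 N) the jar pivots on its lower front edge, balances at about 25 degrees and drops upright by itself, a few mm short of the back rails.
- jar_yellow: Hexagonal clear-glass jar, yellow paper band, aluminium screw cap. 46 mm across flats, 53 across corners, 100 tall over the cap (40 diameter x 15), about 190 g. Origin: centre of its underside; own z towards the cap. Toppled at the start, in any bay: leans 38 degrees towards rack -x, on its lower front edge (rack x about -2 mm, also its front face once upright) and the front rail.
- jar_yellow_cap (a point): Centre of the top of the cap of the yellow jar, 100 mm along its z from its origin. At the start the cap's foremost edge is at about rack x = -61 mm, some 80 mm above the rack's floor. Pushed at the cap towards rack +x (under 5 N) the jar pivots on its lower front edge, balances at about 25 degrees and drops upright by itself, a few mm short of the back rails.
- jar_green: Hexagonal clear-glass jar, olive-green paper band, aluminium screw cap. 46 mm across flats, 53 across corners, 100 tall over the cap (40 diameter x 15), about 190 g. Origin: centre of its underside; own z towards the cap. Stands upright in one of the bays, at about rack x = +16 mm; leave alone.
- jar_brown: Hexagonal clear-glass jar, brown paper band, aluminium screw cap. 46 mm across flats, 53 across corners, 100 tall over the cap (40 diameter x 15), about 190 g. Origin: centre of its underside; own z towards the cap. Stands upright in one of the bays, at about rack x = +16 mm; leave alone.
- jar_cream: Hexagonal clear-glass jar, cream paper band, aluminium screw cap. 46 mm across flats, 53 across corners, 100 tall over the cap (40 diameter x 15), about 190 g. Origin: centre of its underside; own z towards the cap. Stands upright in one of the bays, at about rack x = +16 mm; leave alone.
- jar_blue: Hexagonal clear-glass jar, blue paper band, aluminium screw cap. 46 mm across flats, 53 across corners, 100 tall over the cap (40 diameter x 15), about 190 g. Origin: centre of its underside; own z towards the cap. Stands upright in one of the bays, at about rack x = +16 mm; leave alone.
- cup: Green ceramic cup, 85 mm tall, 76 mm across, on the left (+y) part of the shelf; origin under its centre. Leave alone.
- whisk: Steel mini whisk, about 165 mm long, lying along y on the right (-y) part of the shelf, 26 mm high; origin on its underside near mid-length. Leave alone.
- tongs: Small spring tongs, about 195 mm long, lying along y behind the whisk; origin on the underside near mid-length. Leave alone.
- shelf: Fixed narrow oak floating shelf, 200 mm deep (x) by 1160 long (y), top 90 mm above the work surface, board 30 thick, with a tiled upstand 112 mm high along its back. Origin on the work surface below its centre.
Mind the look-alikes: they are no part of the job. Leave any purple look-alike of the jar_red alone.

How it is judged:
By the outcome, as a careful person would: the job done as asked, in the order asked, and still so for the second after the job is handed in, with the robot touching nothing.
It also fails if it takes over 48 s, if anything falls off the work surface, if the arm or the gripper's body presses on something with over 40 N, if the wrist force passes 120 N, or if a joint passes its speed limit or range.

## Working session

There is one attempt and no reset: what is moved stays moved. The work goes in short steps, Python scripts to look and compute and a tool call to move; the robot and the scene stay as the last step left them, time stands still between calls to the robot, and variables do not carry over. Pictures are saved under pics/ and viewed, at most 10 in all, crops included, and the job is handed in when it is done.

Besides the shell and the picture viewer there is one more tool, called after "Request:" as name(argument=value, ...), one argument or row to a line, values as JSON. send_rows: Moves the arm, as the interface text tells. Its arguments: {"type":"object","properties":{"steps":{"type":"string"}},"required":["steps"]}

```bash
mkdir -p pics; cat > h.py <<'E'
from workcell import *
import numpy as np, cv2
def snap(n,f):
    c=camera(n); cv2.imwrite(f'pics/{f}.png',cv2.cvtColor(c['frame'],cv2.COLOR_RGB2BGR)); np.savez(f'pics/{f}.npz',**{k:v for k,v in c.items()}); return c
def pts(c):
    K=c['camera_matrix'];E=np.linalg.inv(c['extrinsics']);z=c['range_z']
    v,u=np.indices(z.shape)
    p=np.stack([(u-K[0,2])/K[0,0]*z,(v-K[1,2])/K[1,1]*z,z],-1)
    return p@E[:3,:3].T+E[:3,3]
E
python3 - <<'E'
from h import *
a=snap('scene','s0');b=snap('side','d0')
for c in(a,b):print(c['camera_matrix'].round(1).tolist(),c['extrinsics'].round(3).tolist())
o=get_obs();print({k:np.round(o[k],3).tolist() for k in o})
E
```

```text
[[477.3, 0.0, 257.5], [0.0, 477.3, 194.3], [0.0, 0.0, 1.0]] [[0.79, 0.613, -0.006, -0.465], [0.4, -0.522, -0.753, -0.091], [-0.465, 0.593, -0.658, 1.568], [0.0, 0.0, 0.0, 1.0]]
[[441.0, 0.0, 257.7], [0.0, 441.0, 186.5], [0.0, 0.0, 1.0]] [[0.674, -0.739, -0.006, -0.342], [-0.505, -0.455, -0.734, 0.381], [0.539, 0.497, -0.68, 1.273], [0.0, 0.0, 0.0, 1.0]]
{'clock': 0.1, 'joint_pos': [-0.0, 0.241, 0.004, 1.335, 0.0, 1.571], 'joint_vel': [-0.001, -0.002, 0.003, -0.002, -0.001, -0.0], 'tau': [-0.0, -37.314, 25.301, 0.011, 0.0, -0.0], 'eef_pos': [0.499, 0.0, 0.23], 'tool_rot': [0.707, 0.707, -0.001, -0.001], 'ft_force': [-0.278, 1.326, -0.143], 'ft_torque': [-0.033, -0.016, 0.041], 'grasp_force': 0.0, 'grip_width': 0.085}
```

View pics/s0.png

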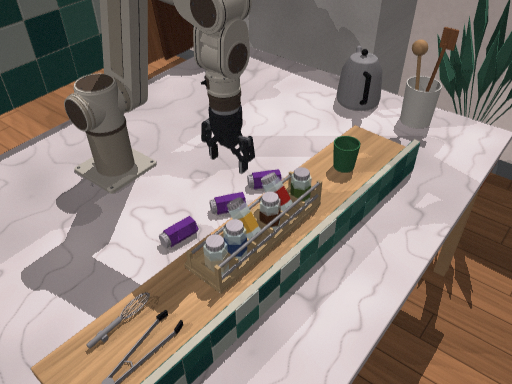

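View pics/d0.png

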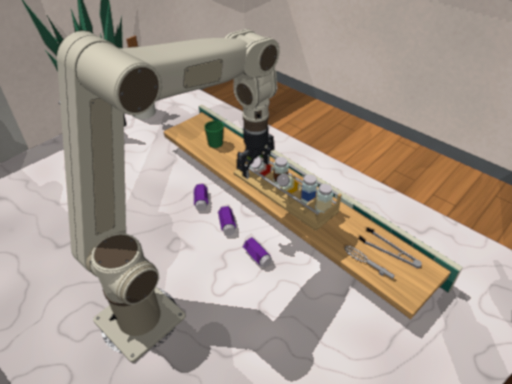

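Scene view: the rack runs from about (205,275) to (320,190). The red band is at (283,195) and the yellow at (248,222). Three purple look-alikes lie on the worktop at (180,232), (228,203) and (264,179). In the side view the gripper hides the far end of the rack, so I'll check the two candidates in one enlarged crop.

```bash
python3 - <<'E'
import cv2,numpy as np
a=cv2.imread('pics/s0.png')[155:295,185:335];b=cv2.imread('pics/d0.png')[130:230,225:350]
f=lambda i:cv2.resize(i,(400,int(400*i.shape[0]/i.shape[1])),interpolation=cv2.INTER_CUBIC)
a,b=f(a),f(b);h=max(len(a),len(b));p=lambda i:np.pad(i,((0,h-len(i)),(0,0),(0,0)))
cv2.imwrite('pics/crop0.png',np.hstack([p(a),p(b)]))
from h import *
for n in('s0','d0'):
    c=np.load(f'pics/{n}.npz');P=pts(c);hsv=cv2.cvtColor(c['frame'],cv2.COLOR_RGB2HSV);H,S,V=cv2.split(hsv)
    for k,m in dict(red=((H<6)|(H>174))&(S>150)&(V>70),yellow=(H>18)&(H<30)&(S>170)&(V>120),purple=(H>125)&(H<150)&(S>120)).items():
        m=m&(c['range_z']>0)&(P[...,2]>-.02)
        nn,l,st,ce=cv2.connectedComponentsWithStats(m.astype(np.uint8))
        for i in range(1,nn):
            if st[i,4]>15: print(n,k,st[i].tolist(),np.median(P[l==i],0).round(3))
    # high points: caps, rail
    v,u=np.nonzero((P[...,2]>.155)&(P[...,2]<.235)&(P[...,0]>.35)&(P[...,0]<.8)&(abs(P[...,1])<.35))
    print(n,len(u),P[v,u].min(0).round(3),P[v,u].max(0).round(3))
    shelf=(P[...,2]>.083)&(P[...,2]<.097)&(c['range_z']>0)&(P[...,0]>.3)
    q=P[shelf][:,:2].astype(np.float32);print('shelf',cv2.minAreaRect(q), np.median(P[shelf][:,2]))
E
```

```text
s0 red [276, 186, 14, 19, 142] [0.624 0.062 0.164]
s0 yellow [240, 212, 18, 20, 185] [ 0.616 -0.066  0.165]
s0 purple [252, 170, 29, 19, 193] [0.442 0.202 0.044]
s0 purple [215, 192, 30, 22, 278] [0.429 0.053 0.043]
s0 purple [164, 216, 34, 30, 511] [ 0.408 -0.102  0.041]
s0 3664 [ 0.548 -0.226  0.155] [0.68 0.35 0.21]
shelf ((0.6122078895568848, 0.6327582001686096), (0.5109397768974304, 2.436685800552368), 2.6476919651031494) 0.0891922383028953
d0 red [261, 165, 9, 11, 45] [0.601 0.046 0.153]
d0 yellow [289, 181, 9, 11, 35] [ 0.596 -0.08   0.159]
d0 purple [195, 185, 13, 18, 175] [0.445 0.22  0.046]
d0 purple [219, 207, 16, 20, 211] [0.426 0.071 0.046]
d0 purple [244, 238, 23, 25, 279] [ 0.385 -0.097  0.044]
d0 1472 [ 0.548 -0.225  0.155] [0.678 0.349 0.212]
shelf ((1.4035329818725586, 0.5071386098861694), (2.685527801513672, 1.8999525308609009), 89.948974609375) 0.09085608710710735
```

View pics/crop0.png

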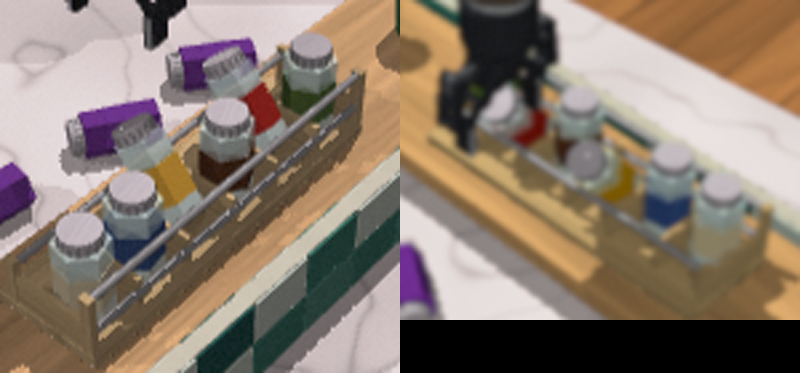

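The crop confirms the order from -y to +y: cream, blue, yellow (toppled), brown, red (toppled), green. The candidates for red were the red-banded jar at (283,195) and the purple jars at (180,232), (228,203) and (264,179). The red-banded jar in the rack fits, because the purple ones lie outside it. Next I'll measure the caps and the rack's line.

```bash
python3 - <<'E'
from h import *
for n in('s0','d0'):
    c=np.load(f'pics/{n}.npz');P=pts(c)
    m=(P[...,2]>.199)&(P[...,2]<.215)&(P[...,0]>.5)&(P[...,0]<.75)&(abs(P[...,1])<.25)
    nn,l,st,ce=cv2.connectedComponentsWithStats(m.astype(np.uint8))
    for i in range(1,nn):
        if st[i,4]>15:
            q=P[l==i]; print(n,'cap',ce[i].round(0),st[i,4],((q.min(0)+q.max(0))/2).round(4),np.ptp(q,0).round(3),np.median(q[:,2]).round(4))
    hsv=cv2.cvtColor(c['frame'],cv2.COLOR_RGB2HSV)
    for nm,lo,hi in(('yel',-.075-.02,-.035),('red',.03,.09)):
        # toppled caps: front of rack, above rail
        m=(P[...,2]>.152)&(P[...,2]<.203)&(P[...,0]>.5)&(P[...,0]<.600)&(P[...,1]>lo-.02)&(P[...,1]<hi+.02)&(hsv[...,1]<70)
        nn,l,st,ce=cv2.connectedComponentsWithStats(m.astype(np.uint8));i=1+np.argmax(st[1:,4]);q=P[l==i]
        print(n,nm,ce[i].round(0),st[i,4],np.percentile(q,[2,50,98],axis=0).round(4).tolist())
E
```

```text
s0 cap [301. 173.] 145 [0.6334 0.1267 0.2038] [0.041 0.042 0.01 ] 0.204
s0 cap [271. 177.] 64 [0.5838 0.0626 0.2044] [0.028 0.033 0.011] 0.2036
s0 cap [270. 197.] 162 [0.6277 0.001  0.2036] [0.041 0.042 0.009] 0.2039
s0 cap [237. 203.] 80 [ 0.5777 -0.06    0.2042] [0.027 0.039 0.01 ] 0.2025
s0 cap [234. 226.] 199 [ 0.6211 -0.1248  0.2031] [0.04  0.039 0.008] 0.2039
s0 cap [214. 242.] 216 [ 0.6183 -0.1892  0.2038] [0.04  0.039 0.009] 0.2039
s0 yel [237. 209.] 272 [[0.5545, -0.0847, 0.1734], [0.5839, -0.0729, 0.1923], [0.5987, -0.0454, 0.2022]]
s0 red [269. 183.] 198 [[0.5594, 0.0416, 0.1691], [0.5862, 0.051, 0.1922], [0.5996, 0.0804, 0.2024]]
d0 cap [258. 160.] 41 [0.579  0.0619 0.2043] [0.035 0.025 0.01 ] 0.2031
d0 cap [281. 161.] 88 [0.6237 0.001  0.2049] [0.044 0.039 0.011] 0.2045
d0 cap [284. 177.] 62 [ 0.5742 -0.0586  0.2054] [0.034 0.037 0.012] 0.2039
d0 cap [310. 179.] 98 [ 0.6187 -0.1252  0.2047] [0.039 0.038 0.011] 0.2058
d0 cap [325. 188.] 105 [ 0.6168 -0.1859  0.2047] [0.043 0.04  0.011] 0.2053
d0 yel [284. 183.] 159 [[0.5496, -0.0828, 0.1541], [0.5619, -0.0686, 0.1911], [0.5914, -0.0432, 0.2022]]
d0 red [258. 166.] 132 [[0.5556, 0.043, 0.1537], [0.571, 0.0543, 0.1891], [0.5944, 0.0787, 0.2019]]
```

The rack origin is about (0.609, -0.030) with yaw about -0.048 rad, and the shelf stands at z 0.09. Red's cap front edge is at about (0.553, 0.064, 0.186) and yellow's at about (0.547, -0.061, 0.186). I'll shut the fingers, which stack along x and so give a 22 mm wide face. Then I'll push just below the cap rim at TCP z of about 0.175, red first.

Request:
send_rows(
  steps="-1 0 0.02 0 0 0 -0.016; -1 0 0.02 0 0 0 -0.016; -1 0 0.02 0 0 0 -0.016; -1 0 0.005 0 0 0 0; -1 0 0 0 0 0 0",
)

```text
clock: 0.52
eef_pos: [0.4997, 0.066, 0.2308]
tool_rot: [0.723, 0.691, -0.0, -0.0]
ft_force: [0.3, -0.8, 0.0]
grip_width: 0.0255
grasp_force: 0.0
```

Request:
send_rows(
  steps="-1 0 0 -0.015 0 0 0; -1 0 0 -0.015 0 0 0; -1 0 0 -0.015 0 0 0; -1 0 0 -0.011 0 0 0; -1 0 0 0 0 0 0",
)

```text
clock: 0.93
eef_pos: [0.4981, 0.0637, 0.1726]
tool_rot: [0.724, 0.69, -0.002, -0.001]
ft_force: [-0.4, 0.6, -0.6]
grip_width: 0.0002
grasp_force: 0.0
```

Request:
send_rows(
  steps="-1 0.007 0 0 0 0 0; -1 0.007 0 0 0 0 0; -1 0.007 0 0 0 0 0; -1 0.005 0 0 0 0 0; -1 0 0 0 0 0 0",
)

```text
clock: 1.35
eef_pos: [0.5279, 0.065, 0.1759]
tool_rot: [0.724, 0.69, 0.001, 0.001]
ft_force: [0.2, 0.6, -0.6]
grip_width: 0.0001
grasp_force: 0.0
```

```bash
python3 - <<'E'
from h import *
a=snap('scene','s1')['frame'];b=snap('side','d1')['frame']
f=lambda i:cv2.resize(i[...,::-1],(400,400),interpolation=cv2.INTER_CUBIC)
cv2.imwrite('pics/crop1.png',np.hstack([f(a[130:250,200:320]),f(b[110:230,210:330])]))
E
```

```text
(no output)
```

View pics/crop1.png

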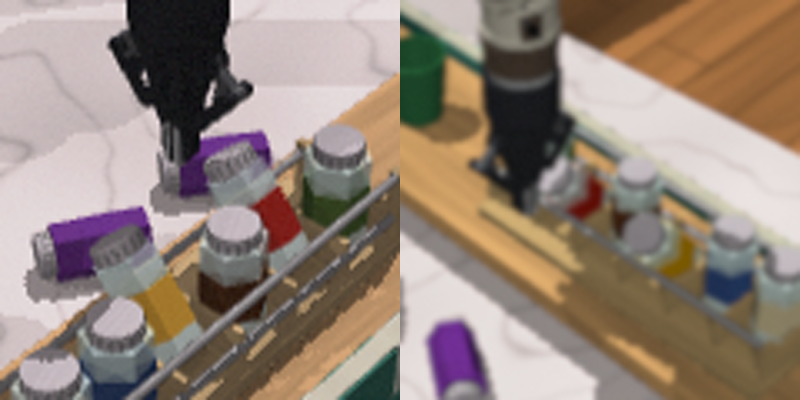

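The closed fingertips (crop 180,155) are in front of red's cap (240,160), still clear of it and aligned. I'll push gently along rack +x.

Request:
send_rows(
  steps="-1 0.003 0 0 0 0 0; -1 0.003 0 0 0 0 0; -1 0.003 0 0 0 0 0; -1 0.003 0 0 0 0 0; -1 0.002 0 0 0 0 0",
)

```text
clock: 1.87
eef_pos: [0.5402, 0.0651, 0.1754]
tool_rot: [0.724, 0.69, -0.0, -0.0]
ft_force: [-1.8, 0.8, 3.4]
grip_width: -0.0002
grasp_force: 1.4
```

Request:
send_rows(
  steps="-1 0.002 0 0 0 0 0; -1 0.002 0 0 0 0 0; -1 0.002 0 0 0 0 0; -1 0.002 0 0 0 0 0; -1 0.002 0 0 0 0 0",
)

```text
clock: 2.28
eef_pos: [0.5502, 0.0651, 0.1763]
tool_rot: [0.724, 0.69, 0.001, 0.0]
ft_force: [-0.6, -0.3, 0.1]
grip_width: -0.0001
grasp_force: 0.0
```

Request:
send_rows(
  steps="-1 0.002 0 0 0 0 0; -1 0.002 0 0 0 0 0; -1 0.002 0 0 0 0 0; -1 0.002 0 0 0 0 0; -1 0.001 0 0 0 0 0",
)

```text
clock: 2.7
eef_pos: [0.5593, 0.065, 0.175]
tool_rot: [0.724, 0.69, -0.0, -0.0]
ft_force: [-0.8, 0.9, 0.5]
grip_width: -0.0002
grasp_force: 0.0
```

```bash
cat >> h.py <<'E'
def caps(n):
    c=camera(n);P=pts(c);hsv=cv2.cvtColor(c['frame'],cv2.COLOR_RGB2HSV)
    m=(P[...,2]>.198)&(P[...,2]<.215)&(P[...,0]>.5)&(P[...,0]<.75)&(abs(P[...,1])<.25)&(hsv[...,2]>75)
    nn,l,st,ce=cv2.connectedComponentsWithStats(m.astype(np.uint8))
    for i in range(1,nn):
        if st[i,4]>25:
            q=P[l==i]; print(n,st[i,4],((q.min(0)+q.max(0))/2).round(4),np.ptp(q,0).round(3))
    return c
E
python3 - <<'E'
from h import *
caps('scene');caps('side')
E
```

```text
scene 148 [0.6341 0.1255 0.2037] [0.041 0.039 0.011]
scene 164 [0.6195 0.0632 0.2049] [0.043 0.04  0.013]
scene 173 [6.271e-01 1.000e-04 2.025e-01] [0.039 0.04  0.009]
scene 96 [ 0.5779 -0.0596  0.2039] [0.029 0.036 0.012]
scene 206 [ 0.6211 -0.1262  0.2032] [0.041 0.041 0.009]
scene 222 [ 0.6178 -0.1877  0.2029] [0.04  0.042 0.009]
side 73 [0.6384 0.0636 0.2051] [0.046 0.038 0.013]
side 93 [6.250e-01 5.000e-04 2.041e-01] [0.04  0.04  0.012]
side 71 [ 0.5738 -0.0576  0.2048] [0.035 0.042 0.013]
side 103 [ 0.6184 -0.1249  0.205 ] [0.039 0.039 0.014]
side 113 [ 0.6172 -0.1864  0.2045] [0.043 0.045 0.013]
```

Red has gone past its balance point and is dropping upright. I'll back off and check.

Request:
send_rows(
  steps="-1 0 0 0 0 0 0; -1 0 0 0 0 0 0; -1 -0.01 0 0 0 0 0; -1 -0.02 0 0 0 0 0; -1 -0.02 0 0 0 0 0",
)

```text
clock: 3.22
eef_pos: [0.5087, 0.065, 0.175]
tool_rot: [0.724, 0.69, -0.0, 0.0]
ft_force: [-0.5, -0.2, 0.6]
grip_width: 0.0001
grasp_force: 0.0
```

```bash
python3 - <<'E'
from h import *
caps('scene');caps('side')
E
```

```text
scene 146 [0.6332 0.1265 0.2036] [0.041 0.043 0.011]
scene 158 [0.6359 0.0626 0.2035] [0.041 0.038 0.01 ]
scene 173 [0.6285 0.0007 0.2029] [0.04  0.042 0.01 ]
scene 100 [ 0.5792 -0.0598  0.2042] [0.035 0.038 0.012]
scene 207 [ 0.6208 -0.1246  0.2031] [0.04 0.04 0.01]
scene 223 [ 0.619  -0.1875  0.2029] [0.041 0.04  0.01 ]
side 42 [0.6377 0.1229 0.2053] [0.033 0.037 0.011]
side 88 [0.6318 0.0642 0.2045] [0.044 0.041 0.011]
side 91 [6.243e-01 5.000e-04 2.040e-01] [0.041 0.041 0.011]
side 74 [ 0.5739 -0.059   0.2054] [0.033 0.037 0.015]
side 101 [ 0.6208 -0.1239  0.2039] [0.043 0.039 0.012]
side 115 [ 0.6144 -0.1877  0.2049] [0.045 0.042 0.013]
```

Red stands upright at (0.634, 0.063) with its cap top level with its neighbours. Yellow is next: shift y by -0.125.

Request:
send_rows(
  steps="-1 -0.005 -0.025 0 0 0 0; -1 0 -0.035 0 0 0 0; -1 0 -0.035 0 0 0 0; -1 0 -0.03 0 0 0 0; -1 0 0 0 0 0 0",
)

```text
clock: 3.73
eef_pos: [0.5046, -0.0647, 0.1756]
tool_rot: [0.726, 0.688, -0.0, 0.001]
ft_force: [0.0, 0.4, -0.5]
grip_width: 0.0003
grasp_force: 0.0
```

Request:
send_rows(
  steps="-1 0.005 0 0 0 0 0; -1 0.006 0 0 0 0 0; -1 0.006 0 0 0 0 0; -1 0.003 0 0 0 0 0; -1 0 0 0 0 0 0",
)

```text
clock: 4.15
eef_pos: [0.5252, -0.0589, 0.1752]
tool_rot: [0.723, 0.691, 0.0, 0.0]
ft_force: [0.0, 0.9, -1.4]
grip_width: -0.0
grasp_force: 0.0
```

Request:
send_rows(
  steps="-1 0.003 0 0 0 0 0; -1 0.003 0 0 0 0 0; -1 0.002 0 0 0 0 0; -1 0.002 0 0 0 0 0; -1 0.002 0 0 0 0 0",
)

```text
clock: 4.57
eef_pos: [0.5354, -0.0599, 0.1756]
tool_rot: [0.724, 0.69, -0.0, -0.0]
ft_force: [-5.3, 1.0, 6.8]
grip_width: -0.0001
grasp_force: 3.6
```

Contact is at about 0.533, as predicted. I'll carry on slowly to about 0.554.

Request:
send_rows(
  steps="-1 0.002 0 0 0 0 0; -1 0.002 0 0 0 0 0; -1 0.002 0 0 0 0 0; -1 0.002 0 0 0 0 0; -1 0.002 0 0 0 0 0",
)

```text
clock: 4.98
eef_pos: [0.5464, -0.0601, 0.1754]
tool_rot: [0.724, 0.69, 0.0, 0.0]
ft_force: [0.6, -0.6, 0.1]
grip_width: -0.0001
grasp_force: 0.0
```

Request:
send_rows(
  steps="-1 0.002 0 0 0 0 0; -1 0.002 0 0 0 0 0; -1 0.002 0 0 0 0 0; -1 0.002 0 0 0 0 0; -1 0 0 0 0 0 0",
)

```text
clock: 5.4
eef_pos: [0.5544, -0.06, 0.1751]
tool_rot: [0.724, 0.69, 0.0, 0.0]
ft_force: [0.9, -0.4, -0.0]
grip_width: 0.0002
grasp_force: 0.0
```

```bash
python3 - <<'E'
from h import *
caps('scene');caps('side')
E
```

```text
scene 149 [0.6341 0.126  0.2026] [0.039 0.042 0.009]
scene 160 [0.6362 0.0623 0.2027] [0.041 0.041 0.009]
scene 171 [ 6.276e-01 -3.000e-04  2.034e-01] [0.041 0.039 0.01 ]
scene 193 [ 0.634  -0.0635  0.2036] [0.039 0.039 0.01 ]
scene 208 [ 0.6209 -0.1257  0.203 ] [0.04 0.04 0.01]
scene 223 [ 0.618  -0.1881  0.203 ] [0.043 0.041 0.009]
side 85 [0.6313 0.129  0.2049] [0.042 0.046 0.012]
side 58 [0.6317 0.068  0.2046] [0.04  0.036 0.013]
side 74 [ 0.6235 -0.0638  0.2045] [0.043 0.035 0.012]
side 101 [ 0.6191 -0.1239  0.2051] [0.042 0.041 0.014]
side 113 [ 0.6183 -0.1863  0.2049] [0.046 0.041 0.013]
```

Yellow has swung upright too. I'll back away, rise clear, let things settle, then check.

Request:
send_rows(
  steps="-1 0 0 0 0 0 0; -1 -0.01 0 0 0 0 0; -1 -0.02 0 0 0 0 0; -1 -0.03 0 0 0 0 0; -1 -0.03 0 0 0 0 0",
)

```text
clock: 5.92
eef_pos: [0.4632, -0.0599, 0.175]
tool_rot: [0.724, 0.69, -0.0, -0.0]
ft_force: [-0.1, -0.1, 0.5]
grip_width: -0.0004
grasp_force: 0.0
```

Request:
send_rows(
  steps="-1 0 0 0.02 0 0 0; -1 0 0 0.03 0 0 0; -1 0 0 0.02 0 0 0; -1 0 0 0 0 0 0; -1 0 0 0 0 0 0",
)

```text
clock: 6.33
eef_pos: [0.4648, -0.0601, 0.2467]
tool_rot: [0.724, 0.69, 0.001, 0.001]
ft_force: [-0.2, 0.6, -0.8]
grip_width: -0.0001
grasp_force: 0.0
```

```bash
python3 - <<'E'
from h import *
a=caps('scene')['frame'];b=caps('side')['frame']
f=lambda i:cv2.resize(i[...,::-1],(400,400),interpolation=cv2.INTER_CUBIC)
cv2.imwrite('pics/crop2.png',np.hstack([f(a[150:300,185:335]),f(b[110:260,210:360])]))
E
```

```text
scene 143 [0.6337 0.1253 0.2028] [0.04  0.039 0.009]
scene 158 [0.635  0.0619 0.2033] [0.04  0.042 0.01 ]
scene 170 [ 6.281e-01 -2.000e-04  2.029e-01] [0.04  0.041 0.01 ]
scene 187 [ 0.6295 -0.0627  0.203 ] [0.04 0.04 0.01]
scene 205 [ 0.6208 -0.1254  0.2032] [0.039 0.041 0.01 ]
scene 222 [ 0.6182 -0.1875  0.203 ] [0.04 0.04 0.01]
side 78 [ 6.264e-01 -3.000e-04  2.053e-01] [0.042 0.035 0.014]
side 97 [ 0.6264 -0.0603  0.2039] [0.039 0.041 0.011]
side 103 [ 0.619  -0.1252  0.2052] [0.04  0.039 0.014]
side 112 [ 0.6181 -0.1875  0.204 ] [0.045 0.042 0.012]
```

View pics/crop2.png

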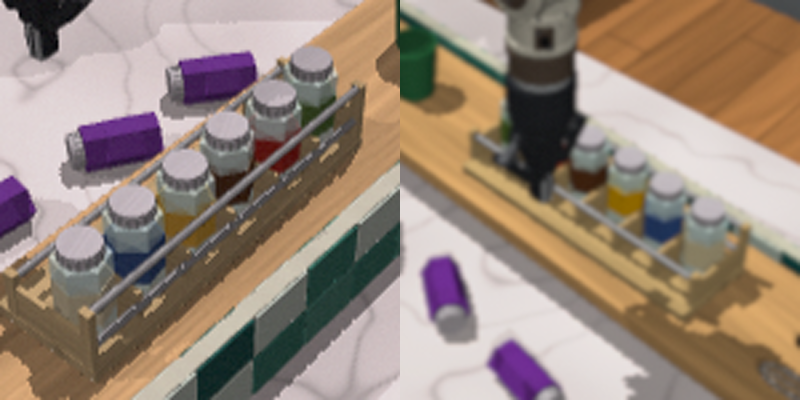

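All six jars stand upright in their own bays, with red at crop (275,150), yellow at (187,195) and all caps level. The others haven't moved and the gripper is clear, so I'll hand the job in.

```bash
python3 -c "
from workcell import *
print(job_done())"
```

```text
the job is handed in; nothing more can be done
None
```

The red jar and then the yellow jar were gently pushed back upright in their own bays, everything else was left as it was, and the job was handed in at about 6.5 s on the robot's clock.

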